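Index and lock a turning plate

TASK

With the fingertips, push the upright lug on the index plate round until the plate's rim notch stands over the dowel pin of the base, then press down on the plate's hub until the plate is seated fully home over the pin, and let go. Only push and press: do not pinch or force the lug, and leave the loose tools and parts around the fixture undisturbed.

Things in the scene. Friction and masses are not known exactly. Their poses are not given: they have to be found in the camera images.
- fixture: indexing fixture, fixed to the table: aluminium base plate 136x136x12 mm with a round pedestal up to 22 mm; origin on the table surface under the spindle axis, z up. A dark steel index plate, 120 mm across and 10 mm thick, turns on its vertical spindle. Raised, the plate's underside is at 34 mm and its top at 44 mm above the table; seated, both are 10 mm lower. Above the plate stand only the hub boss and the finger lug. The plate is captive and cannot be lifted off
- pin_tip (a point): top of the upright dowel pin on the base: steel, 10 mm diameter with a hemispherical tip, 59 mm from the spindle axis (in the fixture's -x direction), tip 32.5 mm above the table. It shows a few mm outside the plate's rim, standing on a small round boss
- notch (a point): where the pin's axis belongs in the plate's only rim notch, 59 mm from the spindle axis, on the plate's underside. The notch is 15 mm wide with parallel sides, open at the rim, 12.5 mm deep radially. It slips over the pin when this point is within about 2.5 mm of the pin axis horizontally (4 mm with the guide of the rounded tip)
- hub_top (a point): centre of the flat top of the hub boss on the plate, on the spindle axis: round, 28 mm across on top, 5 mm above the plate. Here the plate is pressed
- finger_lug: upright round aluminium post on the plate, 14 mm diameter, 22 mm high above the plate top, 46 mm from the spindle axis and 90 degrees clockwise from the notch seen from above; origin at the centre of its foot, on the plate's top face, z up. To be pushed sideways round the axis (takes about 2 to 3 N at a calm pace, either direction); more than 25 N of finger force on it counts as pinched or forced
- plate_turn (a joint): angle of the plate about the vertical spindle in rad, positive counterclockwise from above; unlimited turning. 0 (and every full turn) = notch over the pin. Friction holds it where it is left
- plate_drop (a joint): how far the plate is pressed down, m: 0 = raised, 0.010 = fully home. A stiff fit: sliding it takes about 6 N downwards, and it stays where it is left. If the notch is not over the pin, the plate meets the pin after 1.5 mm and goes only 1 to 3 mm further under a hard push; it can then still be turned
- bearing_1: bystander, to be left alone: small ball bearing, 22 mm across, 7 mm high, lying flat; origin under its centre
- bolt_m8: bystander, to be left alone: short bolt with nut, 50x15x13 mm, lying down; origin under its centre
- gear_white: bystander, to be left alone: small printed gear, 53 mm across, 13 mm high, lying flat; origin under its centre
- hex_key_4: bystander, to be left alone: small L-shaped hex key, 72x26x5 mm, lying flat; origin under its centre
- marker_black: bystander, to be left alone: marker pen, 132x19x21 mm, lying down; origin under its centre
- driver_red: bystander, to be left alone: screwdriver, 171x26x26 mm, lying down; origin under its centre
There are look-alikes about, which are no part of the job. Of the things that look like the fixture, the largest one is meant.

How it is judged:
By the outcome, as a careful person would: the job done as asked, in the order asked, and still so for the second after the job is handed in, with the robot touching nothing.
It also fails if it takes over 64 s, if anything falls off the work surface, if the arm or the gripper's body presses on something with over 40 N, if the wrist force passes 120 N, or if a joint passes its speed limit or range.

ROBOT

A 6-joint arm with a two-finger parallel gripper is mounted at the origin on a cart in front of the work surface, level with it; the furniture and walls round the work are solid. World frame = base frame: x ahead of the robot, y to its left, z up, the work surface at z = 0. Lengths are in mm, angles in rad, forces in N, time in s.
With the tool pointing down it reaches from about 250 to 800 mm from the base axis. Payload 8.5 kg.
Tool frame: the origin (TCP) lies midway between the tips of the shut fingers; the grasp point (between the pads) lies 19 mm behind it; z points along the fingers, y is the direction in which the jaws open and shut (so a half turn about z gives the same grasp; the last joint's range is limited). The gripper opens to 85 mm and grips with 20 to 120 N. Pads are 22 mm wide; open, the fingers measure 114 mm over their backs; the gripper's body (76 mm by 85 mm) begins 54 mm behind the grasp point. The pads swing forward as they close: fully open they stand 13 mm farther back than shut.
Start: joints at [0, 0.238, -0.013, 1.319, 0, 1.571], TCP at [524.954, -0, 208.776] pointing down, gripper open.
Joint ranges: [-2.66, 2.66], [-1.03, 1.9], [-1.14, 1.46], [-1.82, 2.27], [-1.45, 1.34], [-3.14, 3.14]. Speed limits (rad/s): [2.22, 2.22, 2.79, 3.14, 3.14, 3.14].

INTERFACE

Orientations are given as a 3x3 rotation matrix whose columns are the frame's x, y, z axes.
In Python, from bench import observe, read_camera, close_job, silhouettes, tip_of gives the robot as it stands.
- The arm moves only by the shell command python3 -m pendant 'ROWS' [FORCE]. ROWS is a JSON object of lists of equal length, an entry for each row: "linear": the shift along the tool's x, y, z in units of 50 mm (1.0 is 50 mm), a list of three; "spin": the turn about the tool's z in units of 5 degrees (1.0 is 5 degrees); "grip": the opening, from 0 (shut) to 1 (fully open). In form: {"linear": [[tx, ty, tz], ...], "spin": [spin, ...], "grip": [grip, ...]}. A call has exactly 10 rows; each row is the pose to reach, as a shift and turn from the pose commanded when the call began, along the tool's axes at that moment; what a row does not reach only later rows make up. A row lasts 1/10 s, in which the tool goes at most 50 mm and 8.59 degrees, less where a joint would pass 70% of its speed; a pose out of reach is approached as far as the arm can. A call with a gripper value outside its range is refused whole. The fingers move at their own pace and stop on an object; FORCE is the grip in N (left out, the last holds). Time passes only in rows, so rows that repeat a pose let the fingers close, or fill a call up. It gives the time, the measured TCP pose, the force and the opening at its end, in the units of the state.
- observe(): the state, without advancing time (a new reading comes with each control period).
- read_camera(name): name is "scene" or "side" or "wrist"; returns a dict with "pixels" (480x640x3 uint8, red, green, blue), "z_map" (480x640 float32, mm along the optical axis (not along the pixel's ray), 0 where there is no reading), "fovy" (degrees; the focal length in pixels is half the picture's height over the tangent of half this angle, whatever the lens; pixels are square), "cx", "cy" (the principal point, pixels), "extrinsics" (4x4, takes a point from camera to world coordinates); the wrist camera has in their place "mount" (4x4, takes a point from camera to tool coordinates, whose origin is the TCP and whose axes are the flange's). Camera axes: x right, y down, z forward; pixel columns grow to the right and rows downward; lengths in mm; the calibration is good to about 2 mm. A picture is of the moment at which its call begins: read the wrist's pose just before it.
- close_job(): hands the job in, once; it reports no verdict.
Trained networks look in a picture, given as the dict that the camera call returned (one of the last four; its "shot" number tells which), for a name from the list of things; names that differ only in an ending like _2 or _b are one class to them, and where a whole thing is asked for, a point or a joint stands for the part that bears it (a point fixed in the world has none). Each returns a list of dicts, best first, with "conf" (0 to 1); they miss things now and then, are a little off and sometimes report something else, mostly with a low value. They report only what shows in the picture. A call takes as long as a camera call. They do not tell look-alikes from the thing itself.
- silhouettes(picture, target): "mask" (480x640 bool, what is visible of it) and "location" ([row, column] in pixels, amid what is visible of it).
- tip_of(picture, target): "location" ([row, column] in pixels: a listed point, or the origin of a listed thing).
The state is a dict: "clock": time; "joint_positions": joint angles; "joint_vel": joint speeds; "joint_torque": joint torques, N m; "tool_pos": TCP position; "tool_rot": TCP orientation; "ft_force": force on the tool from outside, world axes, zero at the start; "moment": the same for the moment, N m; "grip_width": opening from 0.0 (shut) to 1.0 (fully open).
Only numpy, scipy, OpenCV 4.12 (cv2) and the standard library are available. Lean on these libraries where they do the work, as an engineer would, in place of code of your own. Each camera call takes 0.05 s, during which the arm holds its last target. There are 200 camera calls.

## Working session

There is one attempt and no reset: what is moved stays moved. The work goes in short steps, Python scripts to look and compute and a shell command to move; the robot and the scene stay as the last step left them, time stands still between calls to the robot, and variables do not carry over. Pictures are saved under pics/ and viewed, about 8 in all and at most 12, crops included, and the job is handed in when it is done.

```bash
mkdir -p pics
cat > h.py <<'E'
import numpy as np, cv2
from bench import *
def f(p): return 240/np.tan(np.radians(p["fovy"])/2)
def ext(p,s=None):
    if "extrinsics" in p: return np.array(p["extrinsics"])
    T=np.eye(4);T[:3,:3]=s["tool_rot"];T[:3,3]=s["tool_pos"];return T@np.array(p["mount"])
def world(p,rc,s=None,z=None):
    """by depth, or by plane height z"""
    r,c=rc;E=ext(p,s);d=np.array([(c-p["cx"])/f(p),(r-p["cy"])/f(p),1.])
    if z is None: k=p["z_map"][int(round(r)),int(round(c))]
    else: k=(z-E[2,3])/(E[:3,:3]@d)[2]
    return E[:3,:3]@(d*k)+E[:3,3]
def pix(p,X,s=None):
    q=np.linalg.inv(ext(p,s))@np.r_[X,1]; return q[1]/q[2]*f(p)+p["cy"], q[0]/q[2]*f(p)+p["cx"]
def save(p,n,box=None,k=1):
    im=p["pixels"][:,:,::-1]
    if box: im=im[box[0]:box[1],box[2]:box[3]]
    cv2.imwrite("pics/"+n,cv2.resize(im,None,fx=k,fy=k))
E
python3 - <<'E'
from h import *
np.set_printoptions(precision=1,suppress=True)
s=observe();print(s["clock"],s["tool_pos"],s["tool_rot"],s["ft_force"])
for n in["scene","side","wrist"]:
    p=read_camera(n);save(p,n+"0.png")
    print(n,p["fovy"],ext(p,s)[:3].tolist() if n!="wrist" else np.array(p["mount"])[:3])
    for t in["fixture","pin_tip","notch","hub_top","finger_lug"]:
        for d in tip_of(p,t)[:3]: print(t,round(d["conf"],2),np.array(d["location"]),world(p,d["location"],s))
a=cv2.imread("pics/scene0.png");b=cv2.imread("pics/side0.png");c=cv2.imread("pics/wrist0.png")
cv2.imwrite("pics/all.png",np.vstack([np.hstack([cv2.resize(a,(400,300)),cv2.resize(b,(400,300))]),np.hstack([cv2.resize(c,(400,300)),np.zeros((300,400,3),np.uint8)])]))
E
```

```text
0.0 [524.6   0.  208.2] [[-0.  1. -0.]
 [ 1.  0.  0.]
 [ 0. -0. -1.]] [ 0.6 -1.1  0. ]
scene 55.14666038295308 [[0.7713944537765274, -0.3618103281178264, 0.5234920086783407, 16.83355116775496], [-0.6363568940245762, -0.4376732323469713, 0.6352102369407694, -585.087708370163], [-0.000707184705283869, -0.8231254024474186, -0.5678592006259718, 617.7949184175618]]
fixture 0.71 [206.5 309.3] [651.6 225.5  26.9]
fixture 0.68 [258.1 322.8] [519.1  12.9  44.5]
fixture 0.6 [330.8 433. ] [ 540.3 -264.7   32.8]
pin_tip 0.68 [259.  311.3] [501.7  29.9  40.7]
pin_tip 0.68 [336.3 428. ] [ 539.2 -257.5   14.2]
notch 0.94 [339.2 428.4] [ 526.9 -267.1   22.8]
notch 0.91 [205.  301.6] [653.8 261.2  14.9]
notch 0.88 [252.  350.3] [611.8  26.1  10.9]
hub_top 0.65 [241.4 323. ] [555.3  55.5  49. ]
hub_top 0.63 [315.  434.2] [ 570.  -242.7   36.8]
hub_top 0.61 [193.4 307.5] [684.  273.8  33.8]
finger_lug 0.6 [312.4 415.3] [ 549.  -216.1   36.6]
finger_lug 0.59 [193.1 293.7] [656.3 298.2  34.1]
finger_lug 0.54 [252.4 320. ] [519.3  22.4  53.9]
side 52.49109468456556 [[-0.9564766942823716, -0.15025572841231
[... 638 characters left out ...]
]
hub_top 0.9 [261.8 307.7] [552.9  58.8  48.1]
hub_top 0.85 [328.8 188.8] [675.9 259.8  35.9]
hub_top 0.55 [191.8 346.1] [ 558.6 -246.7   37.2]
finger_lug 0.57 [204.4 347. ] [ 545.4 -202.5   29.4]
finger_lug 0.57 [247.6 300.5] [602.  -46.    3.3]
finger_lug 0.49 [348.9 190.9] [653.4 294.5  34. ]
wrist 65.29951799926164 [[  -0.    -1.    -0.3   65. ]
 [   1.    -0.    -0.    -0.1]
 [   0.    -0.3    1.  -163.6]]
fixture 0.89 [405.8 352.3] [531.9   8.4 303.1]
fixture 0.78 [141.8 350.8] [551.6  59.3  46.3]
fixture 0.19 [262.9 378.9] [585.9 -61.3   9.5]
pin_tip 0.56 [169.1 293.8] [502.8  36.2  40.5]
hub_top 0.76 [146.1 357.7] [557.4  55.8  47.6]
finger_lug 0.76 [177.3 310.2] [517.6  31.6  64.1]
```

View pics/all.png

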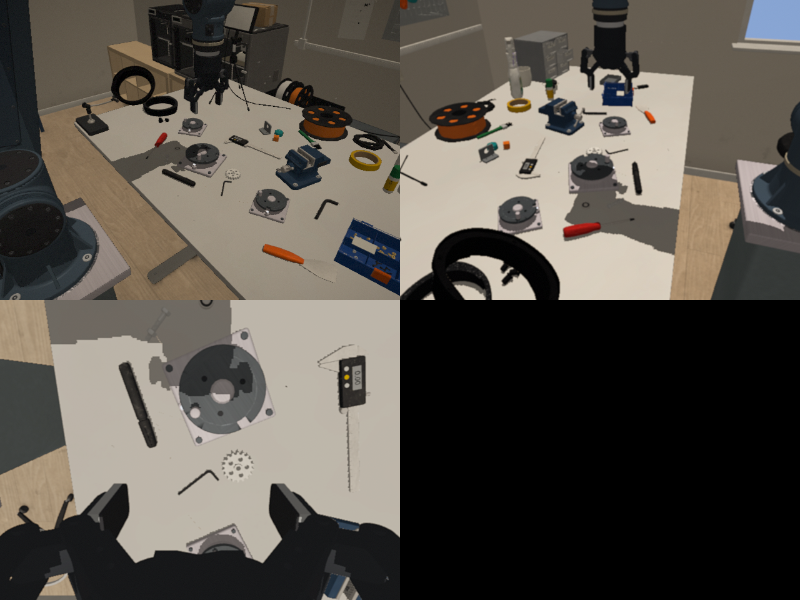

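Run:
```python
from h import *
np.set_printoptions(precision=1,suppress=True)
a=cv2.imread("pics/wrist0.png")[30:250,250:450];b=cv2.imread("pics/side0.png")[210:320,250:370];c=cv2.imread("pics/scene0.png")[210:290,260:370]
cv2.imwrite("pics/crop.png",np.hstack([cv2.resize(a,(500,550),interpolation=2)]+[np.vstack([cv2.resize(b,(300,275)),cv2.resize(c,(300,275))])]))
```

```text
(no output)
```

View pics/crop.png

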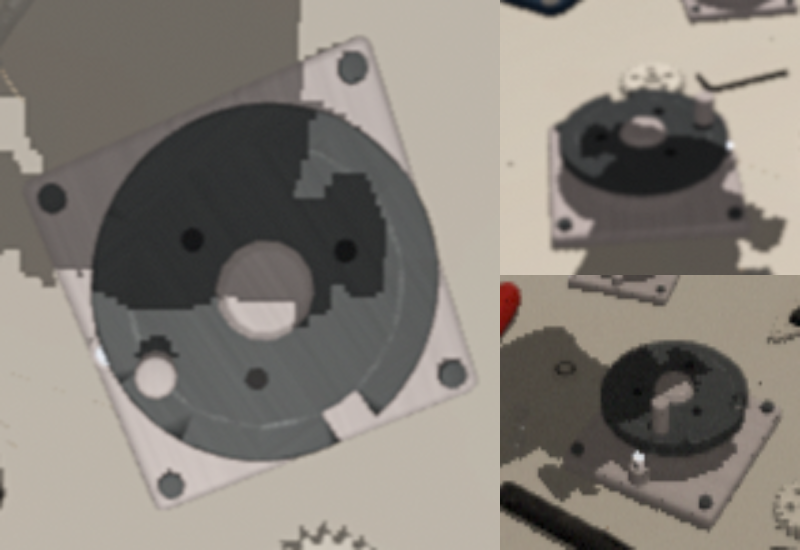

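```bash
python3 - <<'E'
from h import *
np.set_printoptions(precision=1,suppress=True)
s=observe();p=read_camera("wrist")
P={k:world(p,(30+y/2.5,250+x/2.5),s,z) for k,(x,y,z) in dict(hub=(265,290,49),lug=(155,377,66),notch=(350,410,44),pin=(99,355,31),h1=(52,198,12),h2=(352,67,12),h3=(452,373,12),h4=(171,486,12)).items()}
D={k:world(p,(30+y/2.5,250+x/2.5),s)[2] for k,(x,y) in dict(hub=(265,290),lug=(155,377),base=(330,120),plate=(200,420)).items()}
for k in P:
    v=P[k]-P["hub"]; print(k,P[k],"r",np.hypot(*v[:2]).round(1),"ang",np.degrees(np.arctan2(v[1],v[0])).round(1)%360)
print("depth z",D)
print("basecentre",(P["h1"]+P["h2"]+P["h3"]+P["h4"])/4)
e=P["h3"]-P["h4"]+P["h2"]-P["h1"];print("xdir",np.degrees(np.arctan2(e[1],e[0])))
# second view: side/scene triangulate hub by net
for n in["scene","side"]:
    q=read_camera(n);d=[x for x in tip_of(q,"hub_top")]
    print(n,"hub proj",np.array(pix(q,P["hub"])),[ (np.array(x["location"]),world(q,x["location"],z=49)) for x in d],"lug proj",np.array(pix(q,P["lug"])),"pin",np.array(pix(q,P["pin"])))
E
python3 -m pendant '{"linear":[[0,0,0],[0,0,0],[0,0,0],[0,0,0],[0,0,0],[0,0,0],[0,0,0],[0,0,0],[0,0,0],[0,0,0]],"spin":[-1.5,-3,-4.5,-6,-6.6,-6.6,-6.6,-6.6,-6.6,-6.6],"grip":[0,0,0,0,0,0,0,0,0,0]}' 30
```

```text
hub [556.5  55.9  49. ] r 0.0 ang 0.0
lug [519.7  28.9  66. ] r 45.7 ang 216.3
notch [588.   14.6  44. ] r 51.9 ang 307.3
pin [498.9  32.7  31. ] r 62.1 ang 202.0
h1 [481.5  87.7  12. ] r 81.4 ang 157.0
h2 [588.9 131.3  12. ] r 82.1 ang 66.8
h3 [632.5  23.9  12. ] r 82.4 ang 337.1
h4 [524.8 -20.4  12. ] r 82.6 ang 247.5
depth z {'hub': np.float64(47.77497917778271), 'lug': np.float64(64.59655121805764), 'base': np.float64(42.52927825885473), 'plate': np.float64(42.47575165637522)}
basecentre [556.9  55.6  12. ]
xdir 22.24970237263701
scene hub proj [241.1 323.3] [(array([315.7, 433.9]), array([ 556.6, -250.7,   49. ])), (array([194.5, 306.7]), array([661.4, 248.1,  49. ])), (array([260.1, 269.9]), array([426. ,  72.8,  49. ])), (array([243.9, 322.9]), array([549. ,  48.2,  49. ]))] lug proj [246.3 318.1] pin [262.6 309.5]
side hub proj [260.2 306.2] [(array([329.1, 185.2]), array([671.7, 274. ,  49. ])), (array([194. , 345.4]), array([ 552.1, -212.7,   49. ])), (array([261.8, 310.6]), array([547.6,  58.5,  49. ]))] lug proj [247.2 330.6] pin [266.5 341. ]
clock: 2.15
tool_pos: [524.9, -0.0, 208.8]
tool_rot: [[-0.544, 0.839, -0.0], [0.839, 0.544, 0.0], [0.0, -0.0, -1.0]]
ft_force: [0.4, -0.5, 0.3]
grip_width: 0.001
```

```bash
python3 -m pendant '{"linear":[[-0.1,0.26,0.2],[-0.1,0.26,0.6],[-0.1,0.26,1.0],[-0.1,0.26,1.4],[-0.1,0.26,1.8],[-0.1,0.26,2.2],[-0.1,0.26,2.6],[-0.1,0.26,2.9],[-0.1,0.26,3.1],[-0.1,0.26,3.1]],"spin":[-0.6,-0.6,-0.6,-0.6,-0.6,-0.6,-0.6,-0.6,-0.6,-0.6],"grip":[0,0,0,0,0,0,0,0,0,0]}'
python3 - <<'E'
from h import *
s=observe();print(s["tool_pos"],s["ft_force"],s["joint_positions"])
p=read_camera("wrist");save(p,"w2.png");q=read_camera("side");save(q,"s2.png")
a=cv2.imread("pics/w2.png");b=cv2.imread("pics/s2.png")[170:320,220:400]
cv2.imwrite("pics/v3.png",np.hstack([cv2.resize(a,(480,360)),cv2.resize(b,(320,360))]))
E
```

```text
clock: 3.15
tool_pos: [537.7, 2.9, 52.7]
tool_rot: [[-0.588, 0.809, -0.002], [0.809, 0.588, -0.0], [0.001, -0.002, -1.0]]
ft_force: [0.3, -0.7, 0.0]
grip_width: 0.0
[537.74366997   2.89805049  52.65370548] [ 0.27508891 -0.66598289  0.03034925] [ 5.39406718e-03  3.60450757e-01 -2.59859972e-01  9.52729980e-01
 -7.90492112e-06  9.47986026e-01]
```

View pics/v3.png

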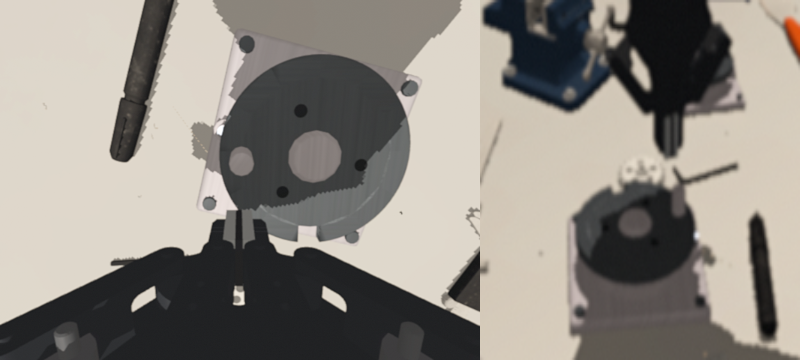

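```bash
cat > arc.py <<'E'
from h import *
import sys,json
# args: list of phi (deg) and behind distances -> rows from current pose (commanded pose ~ measured)
def F(phi,b,r=46):
    a=np.radians(phi);u=np.array([np.cos(a),np.sin(a)]);t=np.array([u[1],-u[0]]);return np.array([556.6,55.8])+r*u-b*t
def rows(phis,bs):
    s=observe();R=np.array(s["tool_rot"]);p=np.array(s["tool_pos"])
    ang=np.degrees(np.arctan2(R[1,0],R[0,0]));L=[];S=[]
    for f,b in zip(phis,bs):
        d=F(f,b)-p[:2];v=[d@R[:2,0]/50,d@R[:2,1]/50]
        L.append([round(v[0],2),round(v[1],2),0]);S.append(round(((ang-(f-90)+180)%360-180)/5,1))
    print(json.dumps(L).replace(" ",""),json.dumps(S).replace(" ",""),p,s["ft_force"])
E
python3 -c "
from arc import *
rows([216.3]*4+[214,211,208,205,202,199],[28,24,21,19]+[18]*6)"
```

```text
[[0.08,-0.01,0],[0.16,-0.01,0],[0.22,-0.01,0],[0.26,-0.01,0],[0.32,-0.02,0],[0.37,-0.04,0],[0.42,-0.05,0],[0.47,-0.06,0],[0.52,-0.07,0],[0.57,-0.08,0]] [-0.1,-0.1,-0.1,-0.1,0.4,1.0,1.6,2.2,2.8,3.4] [538.8398279    2.87108842  54.16844688] [0.06058638 0.27611047 0.41766334]
```

```bash
python3 -m pendant '{"linear":[[0.08,-0.01,0],[0.16,-0.01,0],[0.22,-0.01,0],[0.26,-0.01,0],[0.32,-0.02,0],[0.37,-0.04,0],[0.42,-0.05,0],[0.47,-0.06,0],[0.52,-0.07,0],[0.57,-0.08,0]],"spin":[-0.1,-0.1,-0.1,-0.1,0.4,1.0,1.6,2.2,2.8,3.4],"grip":[0,0,0,0,0,0,0,0,0,0]}'
python3 -c "
from arc import *
rows(range(196,168,-3),[18]*10)
p=read_camera('wrist');save(p,'w4.png',k=.8)"
```

```text
clock: 4.25
tool_pos: [518.5, 23.8, 53.9]
tool_rot: [[-0.324, 0.946, 0.0], [0.946, 0.324, 0.0], [-0.0, 0.0, -1.0]]
ft_force: [-1.1, 1.2, -1.5]
grip_width: -0.001
[[0.05,-0.01,0],[0.1,-0.02,0],[0.15,-0.04,0],[0.2,-0.05,0],[0.25,-0.05,0],[0.3,-0.06,0],[0.35,-0.06,0],[0.4,-0.06,0],[0.45,-0.05,0],[0.51,-0.05,0]] [0.6,1.2,1.8,2.4,3.0,3.6,4.2,4.8,5.4,6.0] [518.48367486  23.79864728  53.929068  ] [-1.10391816  1.2455433  -1.47470087]
```

View pics/w4.png

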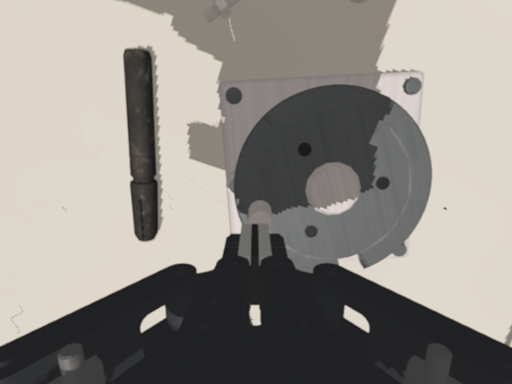

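The lug (260,210) sits against the finger tips and the notch has come round to (375,262), so the push works. I'll continue along the arc.

```bash
python3 -m pendant '{"linear":[[0.05,-0.01,0],[0.1,-0.02,0],[0.15,-0.04,0],[0.2,-0.05,0],[0.25,-0.05,0],[0.3,-0.06,0],[0.35,-0.06,0],[0.4,-0.06,0],[0.45,-0.05,0],[0.51,-0.05,0]],"spin":[0.6,1.2,1.8,2.4,3.0,3.6,4.2,4.8,5.4,6.0],"grip":[0,0,0,0,0,0,0,0,0,0]}'
python3 -c "
from arc import *
rows(range(166,138,-3),[18]*10)"
```

```text
clock: 5.3
tool_pos: [508.0, 47.0, 53.9]
tool_rot: [[0.192, 0.981, 0.0], [0.981, -0.192, -0.0], [0.0, 0.0, -1.0]]
ft_force: [-0.0, -0.6, -0.2]
grip_width: 0.001
[[0.05,-0.02,0],[0.1,-0.03,0],[0.15,-0.04,0],[0.2,-0.05,0],[0.25,-0.06,0],[0.3,-0.07,0],[0.35,-0.07,0],[0.4,-0.07,0],[0.45,-0.06,0],[0.51,-0.06,0]] [0.6,1.2,1.8,2.4,3.0,3.6,4.2,4.8,5.4,6.0] [507.99824007  47.0483401   53.87864441] [-0.01431219 -0.59851336 -0.24309498]
```

```bash
python3 -m pendant '{"linear":[[0.05,-0.02,0],[0.1,-0.03,0],[0.15,-0.04,0],[0.2,-0.05,0],[0.25,-0.06,0],[0.3,-0.07,0],[0.35,-0.07,0],[0.4,-0.07,0],[0.45,-0.06,0],[0.51,-0.06,0]],"spin":[0.6,1.2,1.8,2.4,3.0,3.6,4.2,4.8,5.4,6.0],"grip":[0,0,0,0,0,0,0,0,0,0]}'
python3 -c "
from arc import *
rows([136,133,130,127,124,121,118.5,117,116,116],[18]*10)
p=read_camera('wrist');save(p,'w5.png',k=.8)"
```

```text
clock: 6.3
tool_pos: [510.0, 72.6, 53.9]
tool_rot: [[0.657, 0.754, 0.0], [0.754, -0.657, -0.0], [0.0, 0.0, -1.0]]
ft_force: [0.4, -1.7, -0.9]
grip_width: 0.0
[[0.05,-0.01,0],[0.1,-0.03,0],[0.15,-0.04,0],[0.2,-0.05,0],[0.25,-0.06,0],[0.3,-0.06,0],[0.34,-0.06,0],[0.37,-0.06,0],[0.39,-0.06,0],[0.39,-0.06,0]] [0.6,1.2,1.8,2.4,3.0,3.6,4.1,4.4,4.6,4.6] [509.95931565  72.64191389  53.90996624] [ 0.369975   -1.6617441  -0.94199613]
```

View pics/w5.png

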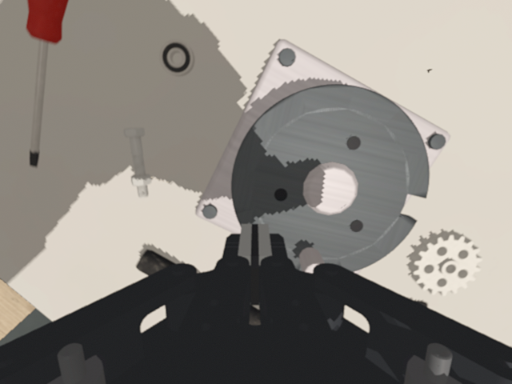

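The lug has slipped past the finger on the hub side and now shows at (312,258). I'll find its angle and work out why.

```bash
python3 -c "
from arc import *
np.set_printoptions(precision=1,suppress=True)
s=observe();p=read_camera('wrist')
for n,x,y,z in [('lug',311,256,66),('hub',331,188,49),('notch',403,206,44)]:
    P=world(p,(y/.8,x/.8),s,z);v=P-[556.6,55.8,49];print(n,P,np.hypot(*v[:2]),np.degrees(np.arctan2(v[1],v[0]))%360, 'tool',np.array(s['tool_rot']).T@(P-s['tool_pos']))
print(world(p,(256/.8,311/.8),s))
"
```

```text
lug [524.6  40.9  66. ] 35.337703572151774 204.98312162470936 tool [-14.6  32.1 -12.1]
hub [557.3  58.4  49. ] 2.6386664742628745 75.31877739866415 tool [20.1 45.1  4.9]
notch [583.4  18.5  44. ] 45.9478413299218 305.6993319671458 tool [ 7.3 91.1  9.9]
[522.4  34.7  54.4]
```

```bash
python3 -c "
from arc import *
np.set_printoptions(precision=1,suppress=True)
s=observe();p=read_camera('wrist')
R=np.array(s['tool_rot']);T=np.array(s['tool_pos'])
for v in ([0,0,0],[11,0,0],[-11,0,0],[0,14,0],[11,14,0],[11,14,-19],[11,-14,-19]):print(v,np.array(pix(p,T+R@v,s)))
s4=dict(tool_pos=[518.5,23.8,53.9],tool_rot=np.array([[-0.324,0.946,0],[0.946,.324,0],[0,0,-1.]]))
for n,x,y,z in [('lug',260,208,66),('hub',333,188,49),('notch',367,257,44)]:
    P=world(p,(y/.8,x/.8),s4,z);v=P-[556.6,55.8,49];print(n,P,np.hypot(*v[:2]),np.degrees(np.arctan2(v[1],v[0]))%360, 'tool',s4['tool_rot'].T@(P-s4['tool_pos']))
save(p,'w6.png',(270,450,250,470),3.3)
q=read_camera('side');save(q,'s6.png',(190,320,240,400),4)
"
```

```text
[0, 0, 0] [279.4 316.9]
[11, 0, 0] [257.1 316.8]
[-11, 0, 0] [301.1 316.9]
[0, 14, 0] [279.4 346.9]
[11, 14, 0] [257.  347.3]
[11, 14, -19] [271.6 350.8]
[11, -14, -19] [271.7 282.6]
lug [517.4  37.9  66. ] 43.09604556443202 204.56606451221785 tool [ 13.7   3.5 -12.1]
hub [555.8  57.8  49. ] 2.1803815055738833 112.12051490016307 tool [20.1 46.3  4.9]
notch [595.8  21.8  44. ] 51.85506733363804 319.0401480606561 tool [-26.9  72.4   9.9]
```

View pics/s6.png

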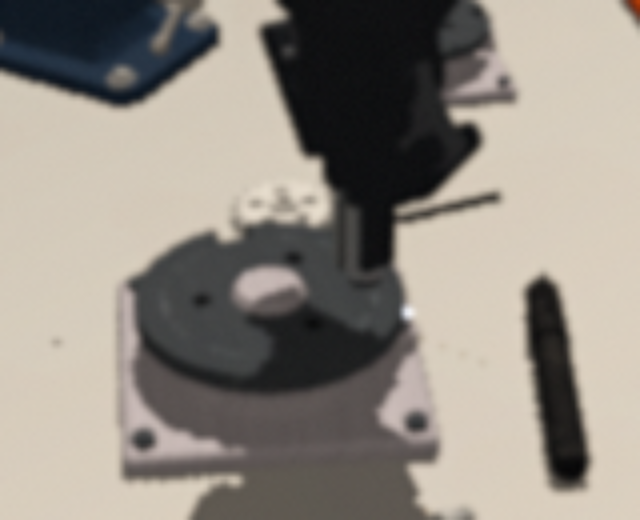

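View pics/w6.png

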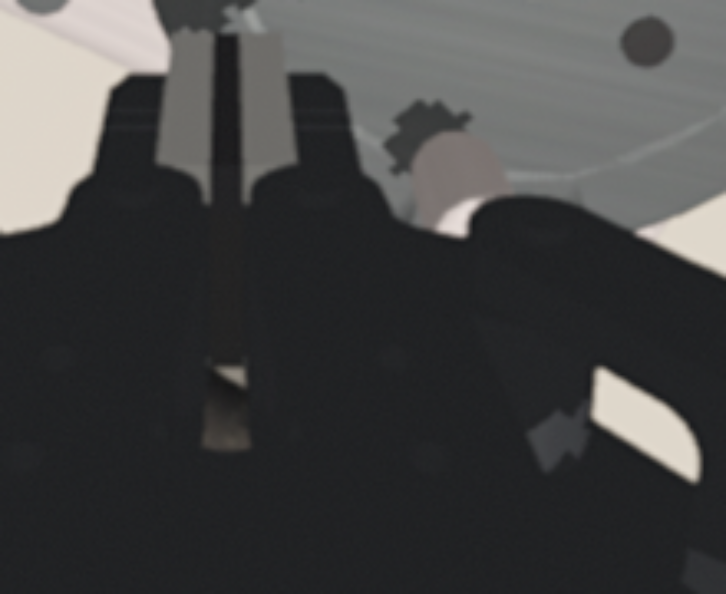

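```bash
python3 -c "
from arc import *
np.set_printoptions(precision=1,suppress=True)
s=observe();p=read_camera('wrist')
R=np.array(s['tool_rot']);T=np.array(s['tool_pos'])
for c in (308,317,326):
  for r in (276,280,283,287,292,300,310,318,325):
    print((r,c),R.T@(world(p,(r,c),s)-T), p['z_map'][r,c])
for r in (312,318,325,330,335,338): print(r,'lug',world(p,(r,390),s),world(p,(r,386),s))
q=read_camera('side');print('side lug/finger',world(q,(190+262/4,240+370/4)),world(q,(190+275/4,240+370/4)))
"
```

```text
(276, 308) [-3.  -4.5 12.1] 187.38214
(280, 308) [ 10.1  -3.4 -26. ] 147.25542
(283, 308) [ 10.5  -3.3 -30. ] 143.20102
(287, 308) [ 10.3  -3.2 -33.4] 139.99068
(292, 308) [  9.8  -3.1 -36.9] 136.7688
(300, 308) [ 10.2  -2.9 -44.6] 129.23834
(310, 308) [  9.8  -2.7 -51.5] 122.64654
(318, 308) [ 10.5  -2.5 -58.4] 115.87164
(325, 308) [ 11.   -2.4 -63.7] 110.65049
(276, 317) [-3.   0.  12.1] 187.37784
(280, 317) [  9.9   0.1 -25.4] 147.84564
(283, 317) [  9.9   0.2 -28.5] 144.85397
(287, 317) [ 10.2   0.2 -33.1] 140.31998
(292, 317) [ 10.1   0.2 -37.6] 136.06645
(300, 317) [ 10.2   0.2 -44.6] 129.258
(310, 317) [ 10.    0.2 -51.9] 122.24861
(318, 317) [  9.6   0.2 -56.7] 117.7173
(325, 317) [  8.5   0.2 -59.1] 115.68795
(276, 326) [-2.4  4.5 10.7] 185.90459
(280, 326) [ 10.3   3.7 -26.5] 146.6307
(283, 326) [  9.7   3.6 -28.1] 145.28583
(287, 326) [ 10.3   3.5 -33.5] 139.91028
(292, 326) [  9.9   3.5 -37.2] 136.47258
(300, 326) [ 10.4   3.3 -45.2] 128.6006
(310, 326) [ 10.6   3.1 -53.1] 120.94162
(318, 326) [ 10.1   3.  -57.6] 116.68613
(325, 326) [  7.8   3.  -57.9] 117.05353
312 lug [524.2  33.5  47.1] [522.7  34.8  47.1]
318 lug [523.1  33.6  52.2] [521.9  35.7  53.7]
325 lug [522.4  35.3  60.7] [520.5  35.2  58.2]
330 lug [521.2  34.4  62.6] [519.7  35.1  61.8]
335 lug [520.   33.3  64.3] [518.4  34.   63.4]
338 lug [518.9  31.7  63.5] [517.6  33.2  64.1]
side lug/finger [501.1  85.1  88.4] [513.7  36.9  47.8]
```

```bash
python3 -c "
from arc import *
np.set_printoptions(precision=1,suppress=True)
s=observe();q=read_camera('side')
R=np.array(s['tool_rot']);T=np.array(s['tool_pos'])
print('TCP pix',np.array(pix(q,T)),'z-25',np.array(pix(q,T+[0,0,25])),'lug foot/top',np.array(pix(q,[519,33,44])),np.array(pix(q,[519,33,66])))
for c in (327,331,335):
  for r in range(238,264,3): print((r,c),world(q,(r,c)),R.T@(world(q,(r,c))-T),q['pixels'][r,c])
"
```

```text
TCP pix [267.5 329.3] z-25 [255.3 329.4] lug foot/top [258.8 330.2] [248.5 330.3]
(238, 327) [509.7  89.  123.1] [ 12.5 -11.  -69.3] [15 16 18]
(241, 327) [510.2  86.8 116. ] [ 11.2  -9.2 -62.2] [49 48 47]
(244, 327) [511.4  82.3 107.3] [  8.6  -5.3 -53.4] [75 73 70]
(247, 327) [510.5  85.5 103.6] [ 10.4  -8.1 -49.7] [73 71 69]
(250, 327) [510.7  84.9  97.3] [ 10.   -7.6 -43.5] [75 74 70]
(253, 327) [510.2  86.5  92.6] [ 10.9  -9.  -38.7] [74 73 71]
(256, 327) [510.5  85.   85.5] [ 10.   -7.7 -31.7] [74 73 70]
(259, 327) [523.6  37.6  45.8] [-17.3  33.3   8.1] [64 64 64]
(262, 327) [522.4  41.7  42.3] [-14.9  29.6  11.5] [63 64 64]
(238, 331) [503.   89.3 124.4] [  8.3 -16.3 -70.6] [16 17 17]
(241, 331) [504.2  84.4 115.6] [  5.4 -12.1 -61.8] [15 16 17]
(244, 331) [503.8  85.8 110.7] [  6.1 -13.3 -56.9] [17 17 18]
(247, 331) [504.1  84.1 103.9] [  5.2 -12.  -50.1] [18 18 19]
(250, 331) [504.   84.6  98.4] [  5.4 -12.4 -44.6] [18 19 20]
(253, 331) [504.1  84.   92.1] [  5.  -12.  -38.2] [18 19 19]
(256, 331) [503.2  87.1  88.3] [  6.8 -14.7 -34.5] [18 18 19]
(259, 331) [516.8  35.5  45.7] [-23.3  29.5   8.1] [69 65 64]
(262, 331) [514.9  42.5  44.3] [-19.3  23.4   9.5] [56 58 58]
(238, 335) [493.8  99.5 132.2] [ 10.  -29.9 -78.3] [16 17 18]
(241, 335) [493.3 100.8 127.5] [ 10.7 -31.1 -73.7] [15 15 17]
(244, 335) [499.1  78.  106.8] [ -2.8 -11.8 -53. ] [15 15 16]
(247, 335) [333.  725.6 535.8] [ 377.7 -561.5 -482. ] [15 15 16]
(250, 335) [498.   81.6  97.6] [ -0.8 -15.  -43.8] [16 17 18]
(253, 335) [499.   77.2  88.7] [ -3.4 -11.3 -34.9] [12 12 14]
(256, 335) [498.6  78.7  83.7] [ -2.6 -12.6 -29.9] [37 38 37]
(259, 335) [510.7  30.7  43.8] [-30.9  28.   10.1] [63 63 63]
(262, 335) [507.9  41.4  44.9] [-24.7  18.9   8.9] [67 69 69]
```

Both depth views agree that the real shut fingertips end about 25 mm behind the stated TCP. They were therefore at z≈80 and passed over the lug, and the plate has not turned. I'll go back behind the lug and work about 25 mm lower.

```bash
python3 -c "
from arc import *
rows([216.3],[32])"
```

```text
[[-0.68,1.35,0]] [-15.4] [509.78626432  72.39767055  53.80371035] [ 1.04465528  0.39501265 -0.16881623]
```

```bash
python3 -m pendant '{"linear":[[0,0,-0.3],[-0.1,0.2,-0.3],[-0.2,0.4,-0.3],[-0.3,0.6,-0.3],[-0.4,0.8,-0.3],[-0.5,1.0,-0.3],[-0.6,1.2,-0.3],[-0.68,1.35,-0.3],[-0.68,1.35,-0.3],[-0.68,1.35,-0.3]],"spin":[-1.6,-3.2,-4.8,-6.4,-8,-9.6,-11.2,-12.8,-14.4,-15.4],"grip":[0,0,0,0,0,0,0,0,0,0]}'
python3 -m pendant '{"linear":[[0,0,0.1],[0,0,0.2],[0,0,0.3],[0,0,0.4],[0,0,0.5],[0,0,0.6],[0,0,0.7],[0,0,0.8],[0,0,0.8],[0,0,0.8]],"spin":[0,0,0,0,0,0,0,0,0,0],"grip":[0,0,0,0,0,0,0,0,0,0]}'
python3 -c "
from arc import *
rows([216.3]*4+[214,211,208,205,202,199],[28,24,21,19]+[18]*6)
s=observe();p=read_camera('wrist')
R=np.array(s['tool_rot']);T=np.array(s['tool_pos'])
for r in range(270,290,2):print(r,(R.T@(world(p,(r,317),s)-T)).round(1),world(p,(r,308),s).round(1))
a=p['pixels'][180:340,230:430,::-1];q=read_camera('side');b=q['pixels'][190:320,240:400,::-1]
cv2.imwrite('pics/v7.png',np.hstack([cv2.resize(a,(400,320)),cv2.resize(b,(394,320))]))
"
```

```text
clock: 7.65
tool_pos: [538.5, 2.1, 68.7]
tool_rot: [[-0.592, 0.806, -0.0], [0.806, 0.592, -0.0], [0.0, -0.0, -1.0]]
ft_force: [0.4, -0.6, 0.2]
grip_width: 0.003
clock: 8.65
tool_pos: [538.4, 2.6, 28.7]
tool_rot: [[-0.588, 0.809, -0.0], [0.809, 0.588, 0.0], [0.0, -0.0, -1.0]]
ft_force: [-0.8, 0.5, -0.2]
grip_width: -0.001
[[0.08,0.0,0],[0.16,0.0,0],[0.22,0.0,0],[0.26,0.0,0],[0.32,-0.01,0],[0.37,-0.03,0],[0.42,-0.04,0],[0.47,-0.05,0],[0.52,-0.06,0],[0.57,-0.06,0]] [-0.1,-0.1,-0.1,-0.1,0.4,1.0,1.6,2.2,2.8,3.4] [538.42116293   2.55244987  28.69361673] [-0.83868728  0.47822378 -0.17885545]
270 [ 10.   -1.4 -14.1] [528.5   7.3  41.7]
272 [  9.2  -1.4 -14.2] [528.7   7.   43.2]
274 [  7.9  -1.4 -13.2] [529.4   6.1  42.6]
276 [  7.1  -1.4 -13.5] [530.1   5.   41.7]
278 [  6.3  -1.4 -13.8] [530.4   4.6  42.7]
280 [ 10.1  -1.4 -25.5] [528.5   7.9  54.5]
282 [ 10.1  -1.4 -27.7] [528.7   7.6  55.6]
284 [ 10.1  -1.3 -29.8] [528.4   8.3  59.4]
286 [  9.9  -1.3 -31.3] [528.5   8.2  61.2]
288 [ 10.1  -1.3 -33.6] [528.9   7.6  61.3]
```

View pics/v7.png

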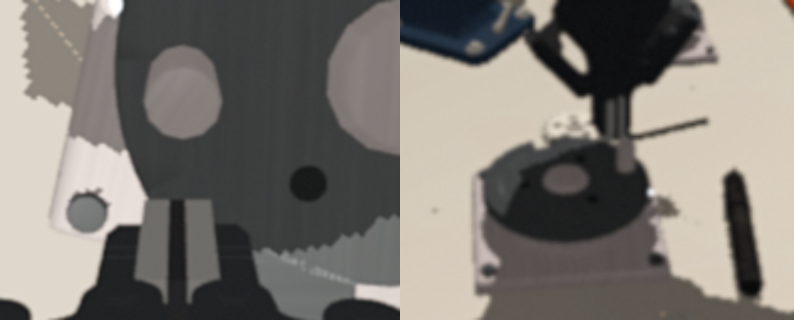

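The lug is straight ahead of the tips at (182,95), and the tips are at z≈54, below the lug top of 66. Pushing now.

```bash
python3 -m pendant '{"linear":[[0.08,0,0],[0.16,0,0],[0.22,0,0],[0.26,0,0],[0.32,-0.01,0],[0.37,-0.03,0],[0.42,-0.04,0],[0.47,-0.05,0],[0.52,-0.06,0],[0.57,-0.06,0]],"spin":[-0.1,-0.1,-0.1,-0.1,0.4,1.0,1.6,2.2,2.8,3.4],"grip":[0,0,0,0,0,0,0,0,0,0]}'
python3 -c "
from arc import *
rows(range(196,168,-3),[18]*10)
s=observe();p=read_camera('wrist')
d=tip_of(p,'finger_lug');print([(x['conf'],x['location'],world(p,x['location'],s,44)) for x in d[:2]])
save(p,'w8.png',k=.8)"
```

```text
clock: 9.75
tool_pos: [519.2, 23.5, 28.9]
tool_rot: [[-0.323, 0.946, 0.0], [0.946, 0.323, -0.001], [-0.001, -0.0, -1.0]]
ft_force: [-0.6, -2.7, -0.2]
grip_width: -0.003
[[0.06,-0.02,0],[0.1,-0.03,0],[0.16,-0.05,0],[0.21,-0.06,0],[0.26,-0.06,0],[0.31,-0.07,0],[0.36,-0.07,0],[0.41,-0.07,0],[0.46,-0.07,0],[0.51,-0.06,0]] [0.6,1.2,1.8,2.4,3.0,3.6,4.2,4.8,5.4,6.0] [519.17642391  23.51198069  28.86161267] [-0.60669029 -2.68258334 -0.19039375]
[(0.9, [252.3, 318.3], array([512.83966725,  40.40628133,  44.        ]))]
```

View pics/w8.png

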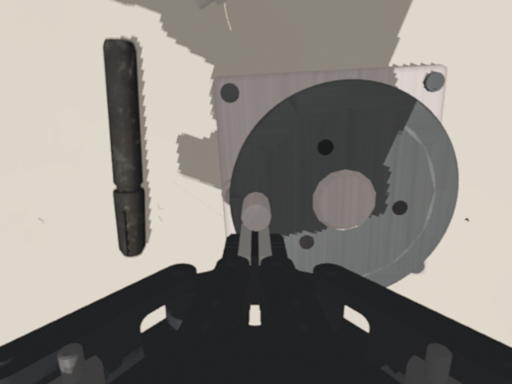

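The lug (256,213) is in contact at about 2.7 N and its angle is 199°, as planned. Continuing.

```bash
python3 -m pendant '{"linear":[[0.06,-0.02,0],[0.1,-0.03,0],[0.16,-0.05,0],[0.21,-0.06,0],[0.26,-0.06,0],[0.31,-0.07,0],[0.36,-0.07,0],[0.41,-0.07,0],[0.46,-0.07,0],[0.51,-0.06,0]],"spin":[0.6,1.2,1.8,2.4,3.0,3.6,4.2,4.8,5.4,6.0],"grip":[0,0,0,0,0,0,0,0,0,0]}'
python3 -c "
from arc import *
rows(range(166,138,-3),[18]*10)
s=observe();p=read_camera('wrist')
d=tip_of(p,'finger_lug');print([(x['conf'],x['location'],world(p,x['location'],s,44),np.array(s['tool_rot']).T@(world(p,x['location'],s,44)-s['tool_pos'])) for x in d[:2]])"
```

```text
clock: 10.85
tool_pos: [507.7, 46.8, 28.7]
tool_rot: [[0.191, 0.982, -0.001], [0.982, -0.191, -0.001], [-0.001, -0.001, -1.0]]
ft_force: [-1.3, -2.0, 1.4]
grip_width: -0.002
[[0.05,-0.01,0],[0.1,-0.03,0],[0.15,-0.04,0],[0.2,-0.05,0],[0.25,-0.06,0],[0.31,-0.06,0],[0.36,-0.06,0],[0.41,-0.06,0],[0.46,-0.06,0],[0.51,-0.05,0]] [0.6,1.2,1.8,2.4,3.0,3.6,4.2,4.8,5.4,6.0] [507.65707502  46.77352444  28.74419948] [-1.26872052 -2.01050081  1.44015919]
[(0.58, [255.8, 319.2], array([511.25169559,  62.79432996,  44.        ]), array([ 16.40190534,   0.45164218, -15.26762838]))]
```

```bash
python3 -m pendant '{"linear":[[0.05,-0.01,0],[0.1,-0.03,0],[0.15,-0.04,0],[0.2,-0.05,0],[0.25,-0.06,0],[0.31,-0.06,0],[0.36,-0.06,0],[0.41,-0.06,0],[0.46,-0.06,0],[0.51,-0.05,0]],"spin":[0.6,1.2,1.8,2.4,3.0,3.6,4.2,4.8,5.4,6.0],"grip":[0,0,0,0,0,0,0,0,0,0]}'
python3 -c "
from arc import *
rows([136,133,130,127,124,121,118.5,116.5,115,115],[18]*10)
s=observe();p=read_camera('wrist')
d=tip_of(p,'finger_lug');print([(x['conf'],x['location'],world(p,x['location'],s,44),np.array(s['tool_rot']).T@(world(p,x['location'],s,44)-s['tool_pos'])) for x in d[:2]])"
```

```text
clock: 11.95
tool_pos: [509.6, 72.5, 28.5]
tool_rot: [[0.655, 0.755, -0.002], [0.755, -0.655, 0.0], [-0.001, -0.001, -1.0]]
ft_force: [-4.4, -0.8, 0.6]
grip_width: -0.005
[[0.05,-0.01,0],[0.1,-0.02,0],[0.15,-0.04,0],[0.2,-0.05,0],[0.25,-0.05,0],[0.31,-0.06,0],[0.35,-0.06,0],[0.38,-0.06,0],[0.41,-0.06,0],[0.41,-0.06,0]] [0.6,1.2,1.8,2.4,3.0,3.6,4.1,4.5,4.8,4.8] [509.59093436  72.51924027  28.51033941] [-4.44194219 -0.79393054  0.57137053]
[]
```

```bash
python3 -m pendant '{"linear":[[0.05,-0.01,0],[0.1,-0.02,0],[0.15,-0.04,0],[0.2,-0.05,0],[0.25,-0.05,0],[0.31,-0.06,0],[0.35,-0.06,0],[0.38,-0.06,0],[0.41,-0.06,0],[0.41,-0.06,0]],"spin":[0.6,1.2,1.8,2.4,3.0,3.6,4.1,4.5,4.8,4.8],"grip":[0,0,0,0,0,0,0,0,0,0]}'
python3 -m pendant '{"linear":[[-0.1,0,0],[-0.2,0,0],[-0.2,0,-0.2],[-0.2,0,-0.5],[-0.2,0.0,-0.8],[-0.2,0,-1.1],[-0.2,0,-1.4],[-0.4,0,-1.7],[-0.7,0,-2],[-0.7,0,-2]],"spin":[0,0,0,0,0,0,0,0,0,0],"grip":[0,0,0,0,0,0,0,0,0,0]}'
python3 -c "
from arc import *
s=observe();p=read_camera('wrist');save(p,'w9.png',k=1.25)
print(s['tool_pos'],s['tool_rot'])
for t,z in(('finger_lug',44),('notch',34),('pin_tip',32.5),('hub_top',49)):
  for x in tip_of(p,t)[:2]:
    P=world(p,x['location'],s,z);v=P-[556.6,55.8,0];print(t,x['conf'],x['location'],P.round(1),np.hypot(*v[:2]).round(1),np.degrees(np.arctan2(v[1],v[0]))%360)"
```

```text
clock: 13.05
tool_pos: [521.6, 90.0, 28.6]
tool_rot: [[0.906, 0.424, -0.0], [0.424, -0.906, 0.0], [-0.0, -0.0, -1.0]]
ft_force: [-2.2, 0.5, -1.0]
grip_width: -0.005
clock: 14.05
tool_pos: [490.1, 74.8, 131.4]
tool_rot: [[0.906, 0.423, 0.003], [0.423, -0.906, 0.0], [0.003, 0.001, -1.0]]
ft_force: [-0.2, -0.2, -1.4]
grip_width: 0.004
[490.08474538  74.78241431 131.40100407] [[ 9.06313396e-01  4.22594203e-01  3.18874768e-03]
 [ 4.22595167e-01 -9.06318469e-01  3.98199191e-04]
 [ 3.05829758e-03  9.86656096e-04 -9.99994837e-01]]
finger_lug 0.94 [155.6, 312.3] [536.7  99.5  44. ] 48.0 114.50674110515602
notch 0.9 [238.9, 378.4] [502.7  31.4  34. ] 59.1 204.35963631501997
pin_tip 0.65 [236.1, 376.3] [503.7  33.4  32.5] 57.5 202.98637250562132
hub_top 0.97 [152.5, 385.7] [558.6  57.6  49. ] 2.7 42.600869909384976
```

View pics/w9.png

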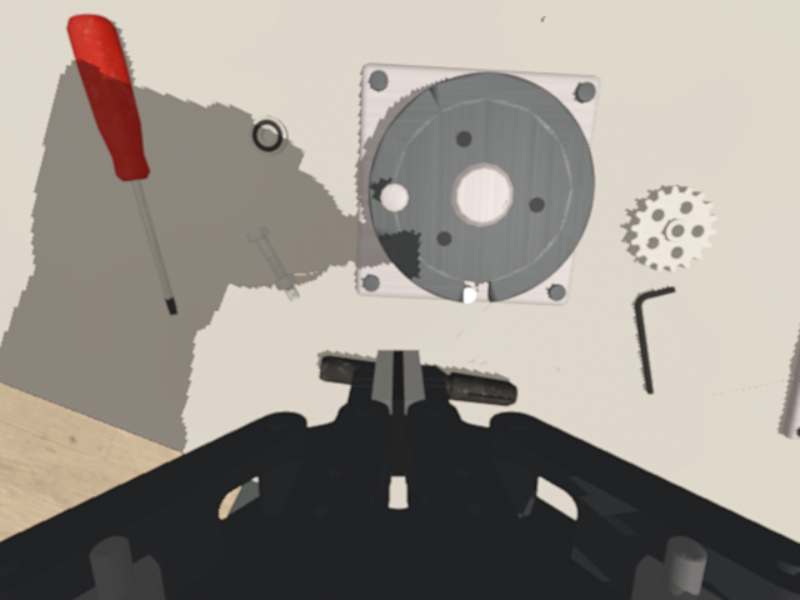

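```bash
python3 -c "
from arc import *
np.set_printoptions(precision=1,suppress=True)
s=observe();p=read_camera('wrist')
g=p['pixels'].mean(2)
m=(g>180).astype(np.uint8);n,l,st,c=cv2.connectedComponentsWithStats(m[130:185,355:420]);k=1+st[1:,4].argmax();hc=c[k][::-1]+[130,355]
H=world(p,hc,s,49);print('hub',hc,st[k],H)
for r in (52,54,56):
  row=[]
  for a in np.arange(190,222,1.):
    P=np.r_[H[:2]+r*np.array([np.cos(np.radians(a)),np.sin(np.radians(a))]),44]
    y,x=pix(p,P,s); row.append(int(cv2.getRectSubPix(g.astype(np.float32),(1,1),(x,y))[0,0]))
  print(r,row)
ys,xs=np.where(g[222:250,360:400]>250);print('sat',len(ys))
ys,xs=np.where(g[222:245,366:384]>235);print(len(ys),ys.mean()+222,xs.mean()+366)
print(g[226:243,364:398].astype(int))
for a in (200,202.2,204): print(a,np.array(pix(p,np.r_[H[:2]+59*np.array([np.cos(np.radians(a)),np.sin(np.radians(a))]),32],s)))
"
```

```text
hub [156.5 388.6] [  12    4   45   46 1599] [556.9  55.8  49. ]
52 [125, 125, 125, 125, 123, 119, 170, 242, 255, 255, 255, 255, 250, 222, 185, 193, 215, 216, 216, 217, 207, 141, 61, 87, 111, 122, 125, 126, 125, 125, 125, 124]
54 [123, 123, 123, 122, 117, 104, 143, 230, 254, 255, 255, 255, 255, 254, 229, 217, 218, 219, 219, 220, 197, 116, 65, 89, 105, 117, 124, 124, 125, 125, 124, 125]
56 [122, 122, 122, 121, 114, 100, 120, 225, 255, 255, 255, 254, 254, 250, 220, 206, 207, 208, 210, 211, 187, 110, 66, 82, 98, 111, 123, 125, 125, 126, 125, 125]
sat 84
96 237.35416666666666 376.65625
[[122 123 123 122 123 123 122 124 138 167 183 178 173 169 163 156 141 126
  123 123 122 122 122 125 140 153 145 122 104 100 112 125 131 134]
 [122 123 123 121 121 122 121 121 138 184 217 220 219 224 224 218 195 151
  126 123 125 136 140 137 175 206 197 154 102  76  95 120 127 126]
 [122 122 122 121 122 122 122 120 125 153 188 198 205 226 235 233 219 176
  130 124 146 180 188 170 192 220 220 193 124  72  95 118 126 126]
 [123 123 124 124 123 124 123 120 113 111 125 133 151 195 223 229 212 161
  123 141 184 
[... 1242 characters left out ...]
 254 249 248
  227 212 213 214 215 215 217 217 209 176 102  61  76  88  97 106]
 [120 120 120 116 109  99  87 136 226 255 255 255 255 255 255 255 254 249
  222 207 209 209 210 211 212 212 203 170 107  63  70  83  95 103]
 [117 118 116 112 104  95  82 135 225 255 255 255 255 255 255 255 255 239
  212 200 201 201 202 203 204 205 202 178 119  66  65  78  89  99]
 [114 113 108 100  96  87  76 132 225 255 255 255 255 255 255 255 245 216
  198 194 193 191 191 192 193 194 194 180 136  83  61  69  80  89]
 [150 142 131 116 105  94  80 130 222 255 255 255 255 255 254 242 220 201
  195 196 193 188 189 189 188 186 190 188 169 122  84  87  96 105]]
200 [238.5 373.3]
202.2 [238.7 376.4]
204 [238.8 379. ]
```

The notch spans about 196–212° (centre ≈203.8°) and the pin is at 202.2°. About 1.5° more clockwise is needed, so I'll give the lug a small nudge.

```bash
python3 -m pendant '{"linear":[[0.2,0,0.3],[0.5,0,0.7],[0.5,0,1.1],[0.5,0,1.5],[0.5,0,1.8],[0.5,0,2],[0.58,0,2],[0.66,0,2],[0.7,0,2],[0.7,0,2]],"spin":[0,0,0,0,0,0,0,0,0,0],"grip":[0,0,0,0,0,0,0,0,0,0]}'
python3 -c "
from arc import *
rows([115,114,113.3],[18]*3)"
```

```text
clock: 15.35
tool_pos: [522.4, 90.2, 29.3]
tool_rot: [[0.906, 0.423, 0.001], [0.423, -0.906, 0.0], [0.001, 0.0, -1.0]]
ft_force: [0.0, 0.7, 0.2]
grip_width: -0.001
[[-0.03,-0.01,0],[-0.01,-0.01,0],[-0.0,-0.02,0]] [0.0,0.2,0.3] [522.42890044  90.16174833  29.33370187] [0.01617621 0.70487962 0.24842827]
```

```bash
python3 -m pendant '{"linear":[[0.01,0,0],[0.02,-0.01,0],[0.025,-0.02,0],[0.03,-0.02,0],[0.03,-0.02,0],[-0.05,-0.02,0],[-0.15,-0.02,0],[-0.2,-0.02,0],[-0.2,-0.02,-0.2],[-0.2,-0.02,-0.4]],"spin":[0.2,0.3,0.3,0.3,0.3,0.3,0.3,0.3,0.3,0.3],"grip":[0,0,0,0,0,0,0,0,0,0]}'
python3 -m pendant '{"linear":[[0,0,-0.3],[0,0,-0.6],[0,0,-0.9],[-0.2,0,-1.2],[-0.5,0,-1.6],[-0.5,0,-1.6],[-0.5,0,-1.6],[-0.5,0,-1.6],[-0.5,0,-1.6],[-0.5,0,-1.6]],"spin":[0,0,0,0,0,0,0,0,0,0],"grip":[0,0,0,0,0,0,0,0,0,0]}'
cat > chk.py <<'E'
from arc import *
np.set_printoptions(precision=1,suppress=True)
s=observe();p=read_camera('wrist');g=p['pixels'].mean(2).astype(np.float32)
r0,c0=pix(p,[556.6,55.8,49],s);a,b=int(r0)-27,int(c0)-32
m=(g>180).astype(np.uint8);n,l,st,c=cv2.connectedComponentsWithStats(m[a:a+55,b:b+65]);k=1+st[1:,4].argmax();hc=c[k][::-1]+[a,b]
Z=float(__import__('sys').argv[1])
H=world(p,hc,s,Z+5);print('hub',hc,st[k],H,'depth',world(p,hc,s)[2])
for r in (52,54,56):
  row=[]
  for t in np.arange(190,220,1.):
    y,x=pix(p,np.r_[H[:2]+r*np.array([np.cos(np.radians(t)),np.sin(np.radians(t))]),Z],s);row.append(int(cv2.getRectSubPix(g,(1,1),(x,y))[0,0]))
  print(r,row)
E
python3 chk.py 44
```

```text
clock: 16.35
tool_pos: [512.2, 86.6, 49.6]
tool_rot: [[0.917, 0.399, -0.0], [0.399, -0.917, 0.0], [-0.0, -0.0, -1.0]]
ft_force: [0.5, 0.6, -0.1]
grip_width: 0.001
clock: 17.35
tool_pos: [489.2, 76.7, 128.1]
tool_rot: [[0.917, 0.399, -0.001], [0.399, -0.917, -0.0], [-0.001, -0.0, -1.0]]
ft_force: [0.3, 0.4, 0.0]
grip_width: 0.002
hub [154.  389.4] [  10    4   45   47 1608] [556.9  55.7  49. ] depth 47.48525383896816
52 [125, 126, 124, 116, 109, 151, 217, 251, 255, 255, 255, 255, 248, 204, 168, 190, 214, 218, 210, 144, 60, 87, 110, 121, 125, 125, 124, 125, 125, 124]
54 [123, 123, 119, 107, 123, 208, 253, 255, 255, 255, 255, 255, 255, 253, 229, 217, 220, 220, 200, 120, 69, 91, 104, 115, 123, 125, 124, 124, 124, 124]
56 [122, 121, 115, 103, 107, 196, 251, 255, 255, 255, 255, 255, 255, 249, 221, 205, 208, 209, 186, 100, 59, 80, 96, 110, 122, 125, 125, 125, 125, 125]
```

The notch centre now reads ≈202°, against 202.2° for the pin, so they are aligned. Moving over the hub and down.

```bash
python3 -m pendant '{"linear":[[0.3,0.25,0],[0.6,0.5,0],[0.9,0.75,0],[1.07,0.93,0.1],[1.07,0.93,0.5],[1.07,0.93,0.9],[1.07,0.93,1.3],[1.07,0.93,1.6],[1.07,0.93,1.8],[1.07,0.93,1.9]],"spin":[0,0,0,0,0,0,0,0,0,0],"grip":[0,0,0,0,0,0,0,0,0,0]}'
python3 -m pendant '{"linear":[[0,0,0.04],[0,0,0.08],[0,0,0.12],[0,0,0.15],[0,0,0.18],[0,0,0.2],[0,0,0.22],[0,0,0.24],[0,0,0.24],[0,0,0.24]],"spin":[0,0,0,0,0,0,0,0,0,0],"grip":[0,0,0,0,0,0,0,0,0,0]}'
```

```text
clock: 18.4
tool_pos: [556.2, 55.3, 32.6]
tool_rot: [[0.917, 0.399, -0.002], [0.399, -0.917, -0.0], [-0.002, -0.001, -1.0]]
ft_force: [-0.2, -0.0, -0.0]
grip_width: 0.003
clock: 19.4
tool_pos: [557.3, 55.4, 22.4]
tool_rot: [[0.917, 0.399, 0.001], [0.399, -0.917, 0.0], [0.001, 0.0, -1.0]]
ft_force: [-0.4, -0.2, 6.2]
grip_width: -0.0
```

```bash
python3 -m pendant '{"linear":[[0,0,0.02],[0,0,0.04],[0,0,0.06],[0,0,0.08],[0,0,0.1],[0,0,0.12],[0,0,0.14],[0,0,0.15],[0,0,0.16],[0,0,0.16]],"spin":[0,0,0,0,0,0,0,0,0,0],"grip":[0,0,0,0,0,0,0,0,0,0]}'
```

```text
clock: 20.4
tool_pos: [557.5, 55.3, 16.3]
tool_rot: [[0.917, 0.399, 0.002], [0.399, -0.917, 0.0], [0.002, 0.001, -1.0]]
ft_force: [-8.1, 0.2, 26.2]
grip_width: 0.002
```

```bash
cat > dz.py <<'E'
from arc import *
s=observe();o=[]
for n in('wrist','side'):
    p=read_camera(n);v=[]
    for r in (24,30,36,50,54):
        for t in range(0,360,10):
            for zz in (34,44):
                a=np.radians(t);X=[556.7+r*np.cos(a),55.8+r*np.sin(a),zz];y,x=pix(p,X,s)
                if 0<=y<479 and 0<=x<639:
                    z=world(p,(y,x),s)[2]
                    if 26<z<50:v.append(z)
    o.append((n,len(v),np.percentile(v,[20,50,80]).round(1)))
print(o,s['tool_pos'],s['ft_force'])
E
python3 dz.py
python3 -m pendant '{"linear":[[0,0,0.02],[0,0,0.04],[0,0,0.06],[0,0,0.06],[0,0,0.06],[0,0,0.06],[0,0,0.06],[0,0,0.06],[0,0,0.06],[0,0,0.06]],"spin":[0,0,0,0,0,0,0,0,0,0],"grip":[0,0,0,0,0,0,0,0,0,0]}'
python3 dz.py
```

```text
[('wrist', 222, array([32. , 32.5, 33. ])), ('side', 280, array([33.3, 34.2, 35.3]))] [557.45237239  55.34135651  16.2879502 ] [-8.09686001  0.22735197 26.22422467]
clock: 21.5
tool_pos: [557.7, 55.4, 16.0]
tool_rot: [[0.917, 0.399, 0.004], [0.399, -0.917, 0.0], [0.004, 0.001, -1.0]]
ft_force: [-16.3, -2.0, 55.6]
grip_width: -0.001
[('wrist', 222, array([32. , 32.4, 32.9])), ('side', 280, array([33.5, 34.3, 35.2]))] [557.73056538  55.37594468  15.96427192] [-16.29492055  -1.95447968  55.64390497]
```

The plate dropped exactly 10 mm (wrist depth 42.5→32.5), and the hard stop shows as 55 N with no further travel. Now I'll let go straight up and check.

```bash
python3 -m pendant '{"linear":[[0,0,-0.06],[0,0,-0.12],[0,0,-0.2],[0,0,-0.4],[0,0,-0.8],[0,0,-1.2],[0,0,-1.6],[-0.4,0,-2.0],[-0.8,0,-2.4],[-1.1,-0.4,-2.6]],"spin":[0,0,0,0,0,0,0,0,0,0],"grip":[0,0,0,0,0,0,0,0,0,0]}'
python3 -m pendant '{"linear":[[0,0,0],[0,0,0],[0,0,0],[0,0,0],[0,0,0],[0,0,0],[0,0,0],[0,0,0],[0,0,0],[0,0,0]],"spin":[0,0,0,0,0,0,0,0,0,0],"grip":[0,0,0,0,0,0,0,0,0,0]}'
python3 dz.py; python3 chk.py 34; python3 -c "
from h import *
p=read_camera('wrist');save(p,'w10.png')"
```

```text
clock: 22.6
tool_pos: [498.9, 50.5, 142.5]
tool_rot: [[0.918, 0.397, 0.002], [0.397, -0.918, -0.0], [0.001, 0.001, -1.0]]
ft_force: [0.2, 0.8, 0.2]
grip_width: 0.001
clock: 23.6
tool_pos: [498.5, 51.7, 140.8]
tool_rot: [[0.917, 0.399, -0.0], [0.399, -0.917, 0.0], [-0.0, -0.0, -1.0]]
ft_force: [-0.5, -0.1, -0.7]
grip_width: 0.003
[('wrist', 350, array([31.9, 32.5, 33.1])), ('side', 319, array([33.4, 34.3, 35.2]))] [498.54230697  51.73199957 140.80118113] [-0.48206091 -0.13005319 -0.70242199]
hub [150.6 345.5] [  12    6   42   42 1381] [557.   55.4  39. ] depth 37.228908025281385
52 [121, 121, 118, 111, 145, 195, 189, 156, 140, 116, 125, 135, 150, 182, 210, 216, 179, 126, 129, 135, 103, 93, 110, 120, 123, 123, 123, 122, 123, 123]
54 [119, 119, 114, 106, 124, 152, 132, 127, 182, 232, 250, 253, 254, 253, 243, 222, 205, 160, 169, 190, 122, 84, 103, 116, 122, 122, 122, 122, 122, 123]
56 [118, 117, 110, 99, 92, 97, 130, 209, 250, 255, 255, 255, 255, 255, 255, 250, 225, 217, 213, 196, 105, 77, 96, 110, 120, 122, 123, 123, 124, 124]
```

View pics/w10.png

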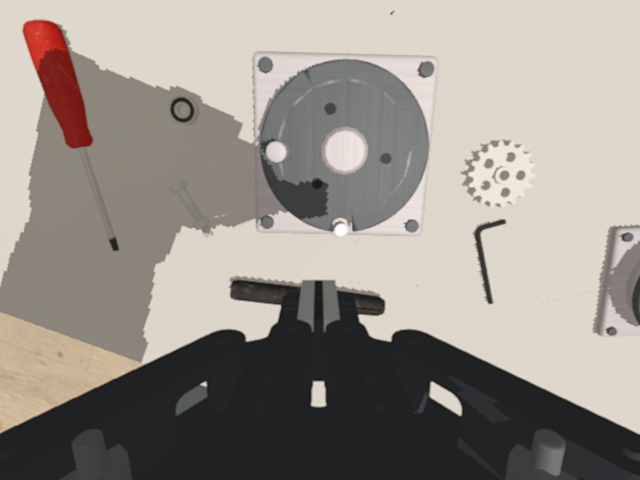

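The plate is seated, with the pin centred in the notch at (341,229). The bystanders are where they were and the arm is clear.

```bash
python3 -c "
from bench import close_job;print(close_job())"
```

```text
the job is handed in; nothing more can be done
None
```

I turned the plate about 104° clockwise by pushing the lug with the shut fingertips, then pressed the hub until the plate was fully home over the pin. I then drew the arm clear and handed the job in at about 24 s.

**Last checks:**
- **Seating:** the wrist camera's plate height fell from 42.5 to 32.5 mm, a 10 mm drop. It met a hard stop at about 55 N on the wrist and stayed down after release.
- **Alignment:** before pressing, the notch read about 202° against 202.2° for the pin. After release the pin shows in the middle of the notch.
- **Lug force:** readings taken at the end of each pushing move were 5 N or less. I did not see the force between readings.
- **Bystanders:** the bearing, bolt, gear, hex key, marker and screwdriver look unmoved in the wrist pictures. I did not measure their positions.

**What went wrong or disagreed:**
- **First push:** it passed over the lug without turning the plate. Both cameras showed the shut fingertips ending about 25 mm behind the stated TCP, so I worked 25 mm lower after that.
- **Depth offset:** the wrist camera reads about 1.5 mm low, while the side camera put the seated plate at 34.3 mm.
- **Sideways force:** the hard press also showed about 16 N sideways.

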